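Slide open the long seed box

ROBOT

A 7-joint arm with a two-finger parallel gripper is mounted at the origin on the work surface. World frame = base frame: x ahead of the robot, y to its left, z up, the work surface at z = 0. Lengths are in m, angles in rad, forces in N, time in s.
With the tool pointing down it reaches from about 0.425 to 0.95 m from the base axis. Payload 4.7 kg.
Tool frame: the origin (TCP) lies between the finger pads; the fingertips stand 19 mm ahead of it and the grasp point (between the pads) is the TCP (env.finger_overhang is the distance from the TCP to the fingertips, in m); z points along the fingers, y is the line along which they close (so a half turn about z gives the same grasp; the last joint's range is limited). The gripper opens to 85 mm and grips with 20 to 120 N. Pads are 22 mm wide; open, the fingers measure 114 mm over their backs; the gripper's body (76 mm by 85 mm) begins 54 mm behind the grasp point. The pads swing forward as they close: fully open they stand 13 mm farther back than shut.
Start: joints at [1.169, 0.469, -0.049, 1.532, 0.024, 1.141, -0.082], TCP at [0.246, -0.629, 0.25] pointing down, gripper open.
Joint ranges: [-2.59, 2.59], [-0.33, 1.99], [-1.39, 1.29], [0.1, 2.45], [-1.04, 4.18], [0.21, 1.99], [-2.66, 2.66]. Speed limits (rad/s): [2.57, 2.57, 3.14, 3.14, 3.14, 3.14, 3.14].

INTERFACE

Orientations are given as a unit quaternion [w, x, y, z].
In Python, from station import get_obs, vision, env gives the robot as it stands.
- The arm moves only by the tool send_rows, never from a script. Its argument "steps" is a list of rows, each a list of 3 entries, a list of its own where there are three numbers: the shift along the tool's x, y, z in mm, then the turn, a rotation vector about the tool's x, y, z in rad, then the opening, from 0 (shut) to 1 (fully open). A call has exactly 10 rows; each row shifts and turns the commanded pose from where the row before left it, along the tool's axes as they then stand; what a row does not reach is not made up. A row lasts 1/10 s, in which the tool goes at most 50 mm and 8.59 degrees, less where a joint would pass 70% of its speed; a pose out of reach is approached as far as the arm can. A call with a gripper value outside its range is refused whole. The fingers move at their own pace and stop on an object; the grip force is fixed at half the most. Time passes only in rows, so rows that do not move let the fingers close, or fill a call up. It gives the time, the measured TCP pose, the force, the opening and the grip force at its end, in the units of the state.
- get_obs(): the state, without advancing time (a new reading comes with each control period).
- vision.grab_frame(name): name is "side" or "top" or "wrist"; returns the picture (400x640x3 uint8, blue, green, red); there is no depth.
- vision.camera_params(name): a dict with "intrinsics" (3x3 intrinsics, pixels), "k1" (the pictures are not rectified: a ray, as slopes to the right and down, at radius r is drawn at 1 + k1 r^2 times it, then the intrinsics apply), "R" (3x3) and "t" (3): a world point X has camera coordinates R X + t. Camera axes: x right, y down, z forward; pixel columns grow to the right and rows downward; lengths in m; the calibration is good to about 2 mm. A picture is of the moment at which its call begins: read the wrist's pose just before it. camera_params takes no time and is no camera call; for the wrist camera it gives the pose at the moment of the call.
- env.job_done(): hands the job in; it is judged then, once.
The state is a dict: "time": time; "joints": joint angles; "joint_velocities": joint speeds; "tau": joint torques, N m; "eef_pos": TCP position; "tool_rot": TCP orientation; "contact_force": force on the tool from outside, world axes, zero at the start; "wrist_torque": the same for the moment, N m; "width": finger opening in m; "finger_force": force on a finger pad.
Only numpy, scipy, OpenCV 4.12 (cv2) and the standard library are available. Lean on these libraries where they do the work, as an engineer would, in place of code of your own. Each camera call takes 0.05 s, during which the arm holds its last target. There are 200 camera calls.

TASK

Open the longer of the two wooden seed boxes on the shelf: press the release tab on its cover down and, keeping it pressed, slide the cover along its rails until it is fully open, then let go so that the tab springs up again. Leave the shorter box shut.

Things in the scene. Friction and masses are not known exactly. Their poses are not given: they have to be found in the camera images.
- long_pad (a point): Centre of the top of the white release tab of the long box: pad 48 mm along the slide, 40 mm across, 72 mm above the shelf when up. A ridge 8 mm thick, 10 mm above the pad, stands at its opening end, inner face 24 mm from this point: press the pad with shut fingers, push the ridge. x: level, the way the cover opens (away from the robot, up to 0.35 rad askew); z: up. Moves with the tab.
- long_cover (a joint): Slide of the long box's grey cover, m: 0 shut, 0.10 fully open at its end stop; stays where left (1.5 N friction); latched while the tab is up. Plywood box, fixed, 200 mm long, 110 wide, left or right of the middle. Cover top 57 mm above the shelf, between side rails 62 mm high, 90 mm apart. Tab on the centre line, 50 mm from the box's middle, at the end nearer the robot.
- long_tab (a joint): How far the long box's tab is pressed straight down, m: 0 up, 0.010 fully down. It is sprung: 2 N to start, 6 N fully down. The latch lets go once it is more than 4 mm down.
- short_cover (a joint): Slide of the cover of the short box, m: 0 shut, 0.06 open. This box stands on the other side of the middle and looks the same, with the same kind of tab, but is only 130 mm long.
Not all that is in view belongs to the job. What is shaped like the part that bears long_pad but blue or turquoise is not meant.

How it is judged:
By the outcome, as a careful person would: the job done as asked, in the order asked, and still so for the second after the job is handed in, with the robot touching nothing.
It also fails if it takes over 29 s, if anything falls off the work surface, if the arm or the gripper's body presses on something with over 40 N, if the wrist force passes 120 N, or if a joint passes its speed limit or range.

## Working session

There is one attempt and no reset: what is moved stays moved. The work goes in short steps, Python scripts to look and compute and a tool call to move; the robot and the scene stay as the last step left them, time stands still between calls to the robot, and variables do not carry over. Pictures are saved under pics/ and viewed, at most 10 in all, crops included, and the job is handed in when it is done.

Besides the shell and the picture viewer there is one more tool, called after "Emit:" as name([rows], argument=value, ...), one row to a line, values as JSON. send_rows: Moves the arm, as the interface text tells. Its arguments: {"type":"object","properties":{"steps":{"type":"array","items":{"type":"array"}}},"required":["steps"]}

```bash
mkdir -p pics; python3 - <<'E'
from station import get_obs, vision, env
import cv2, numpy as np
for n in("top","side"):
    im=vision.grab_frame(n); cv2.imwrite(f"pics/{n}1.png",im)
    p=vision.camera_params(n); print(n,p)
o=get_obs(); print(o["time"],o["eef_pos"],o["tool_rot"],o["width"])
E
```

```text
top {'intrinsics': array([[371.43072178,   0.        , 319.53559577],
       [  0.        , 371.43072178, 207.89135676],
       [  0.        ,   0.        ,   1.        ]]), 'k1': -0.07682830173832485, 'R': array([[-0.01209192, -0.99985987,  0.01157684],
       [-0.99736752,  0.01123234, -0.07163703],
       [ 0.07149696, -0.01241259, -0.99736358]]), 't': array([-0.02725993,  0.44711757,  0.80913331])}
side {'intrinsics': array([[430.33534869,   0.        , 319.1691074 ],
       [  0.        , 430.33534869, 201.16786038],
       [  0.        ,   0.        ,   1.        ]]), 'k1': -0.11648662615162876, 'R': array([[-0.97820842, -0.20730214,  0.0115805 ],
       [-0.12663515,  0.5515012 , -0.82450589],
       [ 0.16453517, -0.80800511, -0.56573485]]), 't': array([0.42778306, 0.13611867, 0.89444   ])}
0.1 [ 0.24566142 -0.62819528  0.24936714] [-8.47633660e-04  9.82676522e-01  1.85326979e-01 -2.13023635e-04] 0.08581846911047238
```

View pics/top1.png

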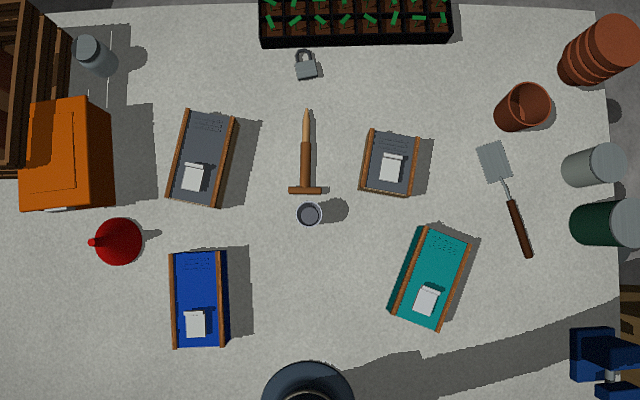

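View pics/side1.png

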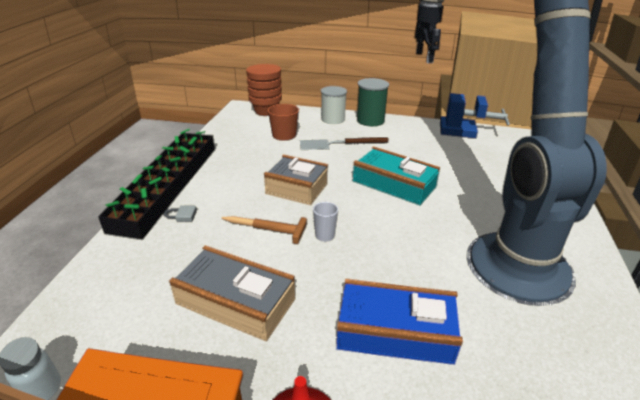

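The top picture shows the long grey box, with its white tab at about (195,178); the short grey box's tab is at (391,168), and the blue and turquoise boxes are decoys. In the side picture the long box's tab is at (253,282).

```bash
cat > h.py <<'E'
import cv2, numpy as np
def ray(p,uv):
    K=p["intrinsics"]; d=np.array([p["k1"],0,0,0.])
    s=cv2.undistortPoints(np.array([[uv]],float),K,d)[0,0]
    return -p["R"].T@p["t"], p["R"].T@np.array([s[0],s[1],1])
def onz(p,uv,z):
    c,d=ray(p,uv); return c+d*(z-c[2])/d[2]
def cross(a,b):
    (c,d),(e,f)=a,b
    s=np.linalg.lstsq(np.c_[d,-f],e-c,rcond=None)[0]
    P,Q=c+d*s[0],e+f*s[1]; return (P+Q)/2,np.linalg.norm(P-Q)
def white(im,box,thr=150):
    x0,y0,x1,y1=box; hsv=cv2.cvtColor(im,cv2.COLOR_BGR2HSV)
    m=np.zeros(im.shape[:2],np.uint8); m[y0:y1,x0:x1]=((hsv[...,2]>thr)&(hsv[...,1]<50))[y0:y1,x0:x1]*255
    c=max(cv2.findContours(m,0,1)[0],key=cv2.contourArea); return c,cv2.minAreaRect(c)
E
python3 - <<'E'
from h import *
from station import vision
T,S=vision.camera_params("top"),vision.camera_params("side")
t,s=cv2.imread("pics/top1.png"),cv2.imread("pics/side1.png")
ct,rt=white(t,(175,155,215,199)); cs,rs=white(s,(228,262,275,302))
print(rt,rs)
for q in cv2.boxPoints(rt): print(q,onz(T,q,.072).round(4))
print("top c",onz(T,rt[0],.072).round(4),"side c",onz(S,rs[0],.072).round(4),cross(ray(T,rt[0]),ray(S,rs[0])))
# rails: brown mask
hsv=cv2.cvtColor(t,cv2.COLOR_BGR2HSV)
m=((hsv[...,1]>90)&(hsv[...,0]<20)&(hsv[...,2]>50)).astype(np.uint8)*255
z=np.zeros_like(m); z[100:215,155:245]=m[100:215,155:245]
for c in cv2.findContours(z,0,1)[0]:
    if cv2.contourArea(c)>60:
        P=np.array([onz(T,q[0].astype(float),.062)[:2] for q in c])
        r=cv2.minAreaRect(P.astype(np.float32)); vx,vy,_,_=cv2.fitLine(P.astype(np.float32),2,0,.01,.01).ravel()
        print("rail",r,np.arctan2(vy,vx))
v=np.hstack([cv2.resize(t[95:215,150:250],None,fx=4,fy=4,interpolation=2),cv2.resize(s[240:340,165:255+45],None,fx=2.9,fy=4.8)[:480]])
cv2.imwrite("pics/crop.png",v)
E
```

```text
((191.9971923828125, 178.8455047607422), (17.913808822631836, 22.336044311523438), 12.994616508483887) ((250.80003356933594, 282.4000244140625), (34.882659912109375, 25.043960571289062), 26.56505012512207)
[180.75844 187.71349] [0.4884 0.2583 0.072 ]
[185.7809  165.94945] [0.5344 0.2485 0.072 ]
[203.23595 169.97752] [0.5252 0.2111 0.072 ]
[198.21349 191.74156] [0.4794 0.2211 0.072 ]
top c [0.5068 0.2347 0.072 ] side c [0.5105 0.2357 0.072 ] (array([0.5086869 , 0.23531426, 0.07161093]), np.float64(0.003716861407707845))
rail ((0.5444052219390869, 0.1677558422088623), (0.024641042575240135, 0.1999262422323227), 77.72895050048828) -0.16437267
rail ((0.5673488974571228, 0.27288487553596497), (0.010464232414960861, 0.19840466976165771), 77.67623901367188) -0.214641
```

View pics/crop.png

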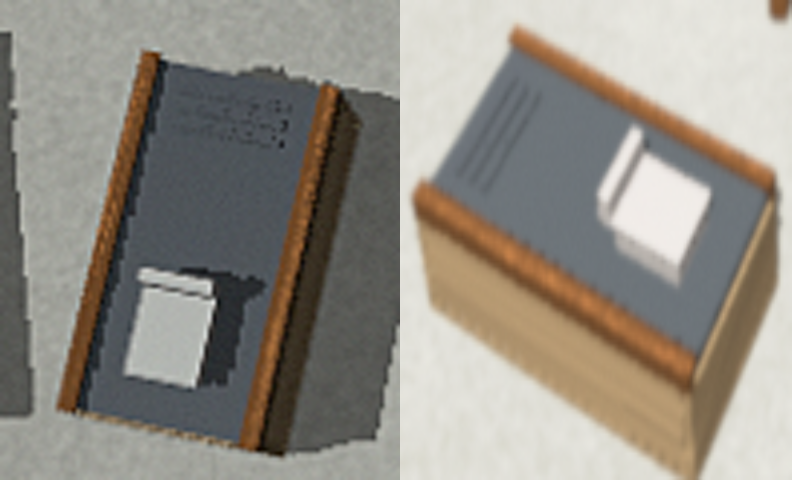

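The crop shows the pad as a rectangle centred at (192,179) in the top picture, with the ridge at its far end. That puts the pad at about (0.508, 0.235) with yaw -0.21. I set out with the fingers shut and the tool x axis turned along the slide.

Emit:
send_rows([
  [[0, 0, 0], [0, 0, 0.145], 0],
  [[0, 0, 0], [0, 0, 0.145], 0],
  [[0, 0, 0], [0, 0, 0.145], 0],
  [[0, 0, 0], [0, 0, 0.145], 0],
  [[17, -42, 0], [0, 0, 0], 0],
  [[17, -42, 0], [0, 0, 0], 0],
  [[17, -42, 0], [0, 0, 0], 0],
  [[17, -42, 0], [0, 0, 0], 0],
  [[17, -42, 0], [0, 0, 0], 0],
  [[17, -42, 0], [0, 0, 0], 0],
])

```text
time: 1.1
eef_pos: [0.3981, -0.4011, 0.25]
tool_rot: [-0.0, 0.995, -0.103, -0.0]
contact_force: [0.1, -0.7, -0.9]
width: 0.0003
finger_force: 0.0
```

Emit:
send_rows([
  [[5, -45, 0], [0, 0, 0], 0],
  [[5, -45, 0], [0, 0, 0], 0],
  [[5, -45, 0], [0, 0, 0], 0],
  [[5, -45, 0], [0, 0, 0], 0],
  [[5, -45, 0], [0, 0, 0], 0],
  [[5, -45, 0], [0, 0, 0], 0],
  [[5, -45, 0], [0, 0, 0], 0],
  [[5, -45, 0], [0, 0, 0], 0],
  [[5, -45, 0], [0, 0, 0], 0],
  [[5, -45, 0], [0, 0, 0], 0],
])

```text
time: 2.1
eef_pos: [0.5391, 0.0287, 0.2501]
tool_rot: [0.0, 0.995, -0.103, -0.0]
contact_force: [0.9, -0.9, -0.8]
width: -0.0001
finger_force: 0.0
```

Emit:
send_rows([
  [[-10, -24, 5], [0, 0, 0], 0],
  [[-10, -24, 5], [0, 0, 0], 0],
  [[-10, -24, 5], [0, 0, 0], 0],
  [[-10, -24, 5], [0, 0, 0], 0],
  [[-10, -24, 5], [0, 0, 0], 0],
  [[-10, -24, 5], [0, 0, 0], 0],
  [[-10, -24, 5], [0, 0, 0], 0],
  [[-10, -24, 5], [0, 0, 0], 0],
  [[0, 0, 0], [0, 0, 0], 0],
  [[0, 0, 0], [0, 0, 0], 0],
])

```text
time: 3.1
eef_pos: [0.4999, 0.2316, 0.2098]
tool_rot: [0.0, 0.995, -0.103, -0.0]
contact_force: [0.4, -1.7, -0.1]
width: 0.0
finger_force: 0.0
```

```bash
python3 - <<'E'
from station import get_obs, vision
import cv2,json
o=get_obs(); p=vision.camera_params("wrist"); im=vision.grab_frame("wrist"); cv2.imwrite("pics/w1.png",im)
json.dump({k:(v.tolist() if hasattr(v,'tolist') else v) for k,v in p.items()},open("w1.json","w"))
print(o["time"],o["eef_pos"],o["tool_rot"],o["joints"])
E
```

```text
3.1 [0.49987035 0.23156228 0.20984747] [ 4.09268337e-04  9.94706015e-01 -1.02760092e-01 -3.74747511e-04] [-0.21005966  0.33504707 -0.37389978  1.85921962  0.14582852  0.97500806
 -2.42395906]
```

View pics/w1.png

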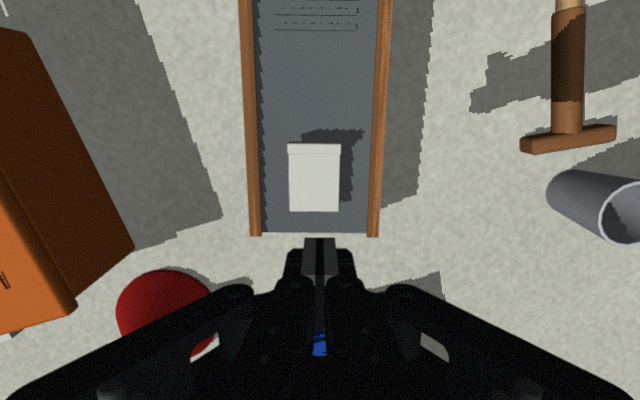

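The wrist picture shows the pad's near edge at (289,211)-(339,212) and the ridge at rows 142-153. The tool is well aligned with the rails.

```bash
python3 - <<'E'
from h import *
import json
p={k:np.array(v) if isinstance(v,list) else v for k,v in json.load(open("w1.json")).items()}
im=cv2.imread("pics/w1.png")
c,r=white(im,(270,130,352,225),120); print(cv2.boundingRect(c),r)
A=[onz(p,q,.072) for q in ((289,211.5),(339.5,212))]; B=[onz(p,q,.082) for q in ((288,142.5),(341,142.5))]
F=[onz(p,q,.082) for q in ((289,153.5),(340,153.5))]
a=-.207; u=np.array([np.cos(a),np.sin(a)]); w=np.array([np.sin(a),-np.cos(a)]) # tool x, tool y
tcp=np.array([.49987,.23156])
for n,X in(("near",A),("far",B),("ridge inner top",F)):
    print(n,[((P[:2]-tcp)@np.c_[u,w]*1000).round(1) for P in X], np.mean(X,0).round(4))
P=np.mean([onz(p,(243,10),.062),onz(p,(387,10),.062)],0);Q=[onz(p,(255,230),.062),onz(p,(374,230),.062)];L=onz(p,(243,10),.062)-Q[0];R=onz(p,(387,10),.062)-Q[1]
print("rail yaw",np.arctan2(L[1],L[0]),np.arctan2(R[1],R[0]))
E
```

```text
(287, 143, 54, 69) ((313.5, 177.0), (68.0, 53.0), 90.0)
near [array([-19. , -24.5]), array([-19.4,  16.2])] [0.4819 0.2396 0.072 ]
far [array([ 37.6, -23.2]), array([37.7, 15.7])] [0.5375 0.2275 0.082 ]
ridge inner top [array([ 29.5, -22.6]), array([29.6, 15.1])] [0.5295 0.2291 0.082 ]
rail yaw -0.20579022321104162 -0.2165742921609104
```

Emit:
send_rows([
  [[6, -2, 10], [0, 0, 0], 0],
  [[6, -2, 16], [0, 0, 0], 0],
  [[0, 0, 20], [0, 0, 0], 0],
  [[0, 0, 20], [0, 0, 0], 0],
  [[0, 0, 16], [0, 0, 0], 0],
  [[0, 0, 12], [0, 0, 0], 0],
  [[0, 0, 10], [0, 0, 0], 0],
  [[0, 0, 8], [0, 0, 0], 0],
  [[0, 0, 0], [0, 0, 0], 0],
  [[0, 0, 0], [0, 0, 0], 0],
])

```text
time: 4.15
eef_pos: [0.5131, 0.233, 0.0985]
tool_rot: [-0.0, 0.995, -0.103, 0.0]
contact_force: [0.3, -0.4, -0.1]
width: -0.0003
finger_force: 0.0
```

Emit:
send_rows([
  [[0, 0, 2], [0, 0, 0], 0],
  [[0, 0, 2], [0, 0, 0], 0],
  [[0, 0, 2], [0, 0, 0], 0],
  [[0, 0, 2], [0, 0, 0], 0],
  [[0, 0, 2], [0, 0, 0], 0],
  [[0, 0, 2], [0, 0, 0], 0],
  [[0, 0, 1], [0, 0, 0], 0],
  [[0, 0, 0], [0, 0, 0], 0],
  [[0, 0, 0], [0, 0, 0], 0],
  [[0, 0, 0], [0, 0, 0], 0],
])

```text
time: 5.15
eef_pos: [0.5129, 0.2329, 0.0855]
tool_rot: [-0.0, 0.995, -0.103, 0.0]
contact_force: [-0.9, -0.8, 4.1]
width: 0.0001
finger_force: 2.0
```

Emit:
send_rows([
  [[0, 0, 2], [0, 0, 0], 0],
  [[0, 0, 1], [0, 0, 0], 0],
  [[0, 0, 0], [0, 0, 0], 0],
  [[2, 0, 0], [0, 0, 0], 0],
  [[3, 0, 0], [0, 0, 0], 0],
  [[3, 0, 0], [0, 0, 0], 0],
  [[4, 0, 0], [0, 0, 0], 0],
  [[6, 0, 0], [0, 0, 0], 0],
  [[6, 0, 0], [0, 0, 0], 0],
  [[6, 0, 0], [0, 0, 0], 0],
])

```text
time: 6.15
eef_pos: [0.5419, 0.2267, 0.0822]
tool_rot: [0.0, 0.995, -0.103, -0.001]
contact_force: [-2.1, -0.2, 5.3]
width: -0.0004
finger_force: 2.7
```

Emit:
send_rows([
  [[8, 0, 0], [0, 0, 0], 0],
  [[9, 0, 0], [0, 0, 0], 0],
  [[9, 0, 0], [0, 0, 0], 0],
  [[9, 0, 0], [0, 0, 0], 0],
  [[9, 0, 0], [0, 0, 0], 0],
  [[8, 0, 0], [0, 0, 0], 0],
  [[6, 0, 0], [0, 0, 0], 0],
  [[4, 0, 0], [0, 0, 0], 0],
  [[3, 0, 0], [0, 0, 0], 0],
  [[2, 0, 0], [0, 0, 0], 0],
])

```text
time: 7.15
eef_pos: [0.6076, 0.2124, 0.0822]
tool_rot: [0.001, 0.995, -0.104, -0.0]
contact_force: [-1.5, -1.1, 4.8]
width: -0.0001
finger_force: 2.7
```

Emit:
send_rows([
  [[2, 0, 0], [0, 0, 0], 0],
  [[2, 0, 0], [0, 0, 0], 0],
  [[1, 0, 0], [0, 0, 0], 0],
  [[1, 0, 0], [0, 0, 0], 0],
  [[1, 0, 0], [0, 0, 0], 0],
  [[1, 0, 0], [0, 0, 0], 0],
  [[0, 0, 0], [0, 0, 0], 0],
  [[0, 0, 0], [0, 0, 0], 0],
  [[0, 0, 0], [0, 0, 0], 0],
  [[0, 0, 0], [0, 0, 0], 0],
])

```text
time: 8.15
eef_pos: [0.6138, 0.2117, 0.0819]
tool_rot: [0.0, 0.995, -0.103, -0.002]
contact_force: [-4.0, -0.5, 6.2]
width: -0.0002
finger_force: 2.7
```

Emit:
send_rows([
  [[1, 0, 0], [0, 0, 0], 0],
  [[1, 0, 0], [0, 0, 0], 0],
  [[1, 0, 0], [0, 0, 0], 0],
  [[1, 0, 0], [0, 0, 0], 0],
  [[1, 0, 0], [0, 0, 0], 0],
  [[0, 0, 0], [0, 0, 0], 0],
  [[0, 0, 0], [0, 0, 0], 0],
  [[0, 0, 0], [0, 0, 0], 0],
  [[0, 0, 0], [0, 0, 0], 0],
  [[0, 0, 0], [0, 0, 0], 0],
])

```text
time: 9.15
eef_pos: [0.6174, 0.2114, 0.0815]
tool_rot: [0.0, 0.995, -0.103, -0.003]
contact_force: [-6.6, 1.5, 5.1]
width: 0.0001
finger_force: 4.0
```

Emit:
send_rows([
  [[1, 0, 0], [0, 0, 0], 0],
  [[1, 0, 0], [0, 0, 0], 0],
  [[1, 0, 0], [0, 0, 0], 0],
  [[1, 0, 0], [0, 0, 0], 0],
  [[0, 0, 0], [0, 0, 0], 0],
  [[0, 0, 0], [0, 0, 0], 0],
  [[0, 0, 0], [0, 0, 0], 0],
  [[0, 0, 0], [0, 0, 0], 0],
  [[0, 0, 0], [0, 0, 0], 0],
  [[0, 0, 0], [0, 0, 0], 0],
])

```text
time: 10.15
eef_pos: [0.6177, 0.2113, 0.081]
tool_rot: [0.001, 0.995, -0.102, -0.007]
contact_force: [-13.0, 1.1, 9.2]
width: 0.0002
finger_force: 7.4
```

```bash
python3 - <<'E'
from station import get_obs, vision
import cv2,numpy as np
s=vision.grab_frame("side"); t=vision.grab_frame("top"); w=vision.grab_frame("wrist")
cv2.imwrite("pics/s2.png",np.vstack([np.hstack([cv2.resize(s[190:340,140:310],(400,353)),cv2.resize(t[60:215,140:260],(300,353))]),cv2.resize(w,(700,437))])[:,:,:][:790])
c=cv2.imread("pics/s2.png"); cv2.imwrite("pics/s2.png",cv2.resize(c,None,fx=.75,fy=.75))
E
```

```text
(no output)
```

View pics/s2.png

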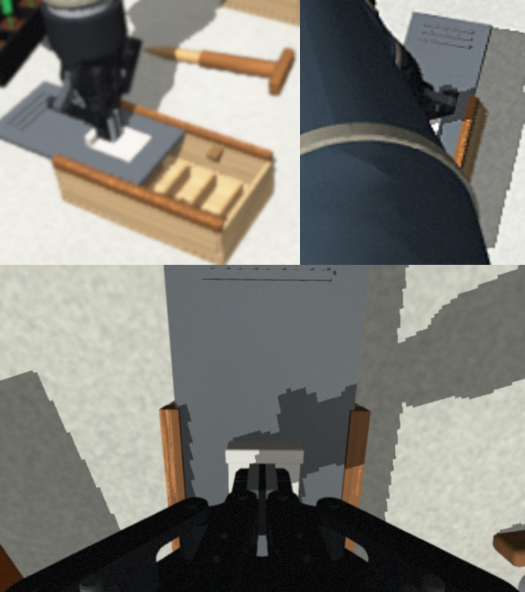

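The cover is at its end stop: the TCP has stopped moving while the force rises. I'll ease off a little, keep a slight forward push, and lift straight up.

Emit:
send_rows([
  [[-2, 0, 0], [0, 0, 0], 0],
  [[-2, 0, 0], [0, 0, 0], 0],
  [[0, 0, -2], [0, 0, 0], 0],
  [[0, 0, -4], [0, 0, 0], 0],
  [[0, 0, -6], [0, 0, 0], 0],
  [[0, 0, -8], [0, 0, 0], 0],
  [[0, 0, -20], [0, 0, 0], 0],
  [[0, 0, -30], [0, 0, 0], 0],
  [[0, 0, -40], [0, 0, 0], 0],
  [[0, 0, -40], [0, 0, 0], 0],
])

```text
time: 11.3
eef_pos: [0.6212, 0.2095, 0.2336]
tool_rot: [0.0, 0.995, -0.104, 0.001]
contact_force: [0.6, -0.0, 1.0]
width: -0.0004
finger_force: 0.0
```

Emit:
send_rows([
  [[-20, 30, -10], [0, 0, 0], 0],
  [[-20, 30, 0], [0, 0, 0], 0],
  [[-20, 30, 0], [0, 0, 0], 0],
  [[-10, 40, 0], [0, 0, 0], 0],
  [[0, 40, 0], [0, 0, 0], 0],
  [[0, 40, 0], [0, 0, 0], 0],
  [[0, 40, 0], [0, 0, 0], 0],
  [[0, 40, 0], [0, 0, 0], 0],
  [[0, 0, 0], [0, 0, 0], 0],
  [[0, 0, 0], [0, 0, 0], 0],
])

```text
time: 12.3
eef_pos: [0.4928, -0.0605, 0.2427]
tool_rot: [0.0, 0.994, -0.105, 0.001]
contact_force: [-0.6, 0.6, -0.1]
width: -0.0002
finger_force: 0.0
```

```bash
python3 - <<'E'
from h import *
from station import get_obs, vision
T=vision.camera_params("top");S=vision.camera_params("side")
o=get_obs();print(o["time"],o["contact_force"])
s=vision.grab_frame("side"); t=vision.grab_frame("top")
cv2.imwrite("pics/s3.png",np.hstack([cv2.resize(s[150:350,120:340],(440,400)),cv2.resize(t[40:240,150:310],(320,400))]))
for dz in (0,):
  pass
c,r=white(t,(178,118,232,165)); print("top",r,onz(T,r[0],.072))
c2,r2=white(s,(185,215,232,275),150); print("side",r2,onz(S,r2[0],.072),cross(ray(T,r[0]),ray(S,r2[0])))
E
```

```text
12.3 [-0.62533728  0.60133328 -0.12878991]
top ((202.95870971679688, 130.36239624023438), (19.918413162231445, 27.114742279052734), 9.865806579589844) [0.61025215 0.21326085 0.072     ]
side ((208.0, 234.0), (38.0, 46.0), 90.0) [0.6393028  0.12709631 0.072     ] (array([0.59615477, 0.1958029 , 0.13259165]), np.float64(0.006865324273862898))
```

View pics/s3.png

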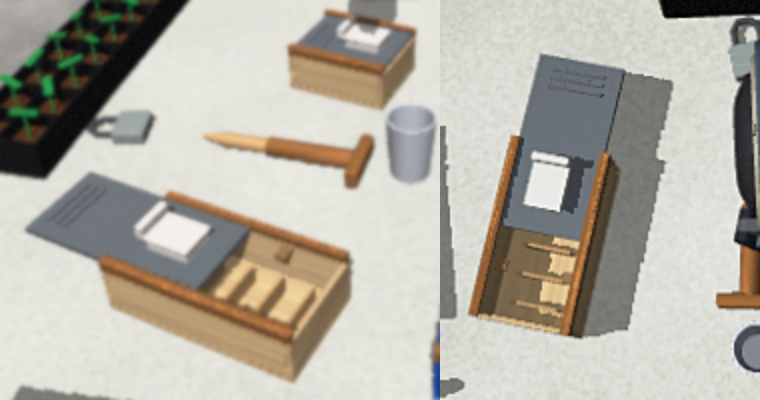

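The picture shows the long box's cover out by about 100 mm with its tab sprung up (top picture, about (203,131)). The short box is shut, and the arm is clear.

```bash
python3 -c "
from station import env
print(env.job_done())"
```

```text
the job is handed in; nothing more can be done
None
```

The long box's cover is fully open against its end stop (about 100 mm), its tab has sprung up again, the short box is still shut, and I handed the job in at about 12.4 s with the arm clear.

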